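# Lock the carry tray onto the base tray

## Robot

A 6-joint arm with a two-finger parallel gripper is mounted at the origin on a cart in front of the work surface, level with it; the furniture and walls round the work are solid. World frame = base frame: x ahead of the robot, y to its left, z up, the work surface at z = 0. Lengths are in m, angles in rad, forces in N, time in s.
With the tool pointing down it reaches from about 0.325 to 0.775 m from the base axis. Payload 5.5 kg.
Tool frame: the origin (TCP) lies at the very end of the fingers, on their centre line; the grasp point (between the pads) lies 19 mm behind it; z points along the fingers, y is the line along which they close (so a half turn about z gives the same grasp; the last joint's range is limited). The gripper opens to 88 mm and grips with 3 to 60 N. Pads are 20 mm wide; open, the fingers measure 115 mm over their backs; the gripper's body (75 mm by 178 mm) begins 61 mm behind the grasp point.
Start: joints at [-1.404, 0.091, 1.231, -0, 1.82, -0.057], TCP at [0.133, -0.585, 0.223] pointing down, gripper open.
Joint ranges: [-2.87, 2.87], [-0.86, 2.18], [0.17, 2.46], [-1.51, 4.65], [0.06, 2.69], [-2.65, 2.65]. Speed limits (rad/s): [2.57, 2.57, 3.01, 3.14, 3.14, 3.14].

## Interface

Orientations are given as a unit quaternion [x, y, z, w].
In Python, from station import manip gives the robot as it stands.
- The arm moves only by the shell command python3 -m crank 'ROWS' [FORCE]. ROWS is JSON, a list of rows, each an object of numbers: "tx", "ty", "tz": the shift along the tool's x, y, z in m; "spin": the turn about the tool's z in degrees; "claw": the finger opening in m, from 0 to 0.0878. In form: [{"tx": .., "ty": .., "tz": .., "spin": .., "claw": ..}, ...]. A call has 1 to 5 rows; each row is the pose to reach, as a shift and turn from the pose commanded when the call began, along the tool's axes at that moment; what a row does not reach only later rows make up. A row lasts 1/8 s, in which the tool goes at most 62.5 mm and 10.7 degrees, less where a joint would pass 70% of its speed; a pose out of reach is approached as far as the arm can. A call with a gripper value outside its range is refused whole. The fingers move at their own pace and stop on an object; FORCE is the grip in N (left out, the last holds). Time passes only in rows, so rows that repeat a pose let the fingers close. It gives the time, the measured TCP pose, the force, the opening and the grip force at its end, in the units of the state.
- manip.state(): the state, without advancing time (a new reading comes with each control period).
- manip.read_camera(name): name is "side" or "top"; returns (picture, depth): 480x640x3 uint8, red, green, blue; 480x640 float32, m along the optical axis (not along the pixel's ray), 0 where there is no reading.
- manip.camera_params(name): a dict with "vfov" (degrees; the focal length in pixels is half the picture's height over the tangent of half this angle, whatever the lens; pixels are square), "cx", "cy" (the principal point, pixels), "extrinsics" (4x4, takes a point from world to camera coordinates). Camera axes: x right, y down, z forward; pixel columns grow to the right and rows downward; lengths in m; the calibration is good to about 2 mm. A picture is of the moment at which its call begins. camera_params takes no time and is no camera call.
- manip.job_done(): hands the job in; it is judged then, once.
Trained networks look in the newest picture that a camera, given by its name, has taken for a name from the list of things; names that differ only in an ending like _2 or _b are one class to them, and where a whole thing is asked for, a point or a joint stands for the part that bears it (a point fixed in the world has none). Each returns a list of dicts, best first, with "confidence" (0 to 1); they miss things now and then, are a little off and sometimes report something else, mostly with a low value. They report only what shows in the picture. A call takes as long as a camera call. They do not tell look-alikes from the thing itself.
- manip.spot_in(thing, camera): "bbox" ([left, top, right, bottom] in pixels, round what is visible of it).
- manip.regions_of(thing, camera): "region" (480x640 bool, what is visible of it) and "bbox" ([left, top, right, bottom] in pixels, round what is visible of it).
- manip.place_of(thing, camera): "point" ([column, row] in pixels: a listed point, or the origin of a listed thing).
The state is a dict: "time": time; "q": joint angles; "joint_velocities": joint speeds; "joint_torque": joint torques, N m; "ee_pos": TCP position; "orientation": TCP orientation; "force": force on the tool from outside, world axes, zero at the start; "wrist_torque": the same for the moment, N m; "grip_width": opening from 0.0 (shut) to 1.0 (fully open); "grasp_force": force on a finger pad.
Only numpy, scipy, OpenCV 4.12 (cv2) and the standard library are available. Lean on these libraries where they do the work, as an engineer would, in place of code of your own. Each camera call takes 0.05 s, during which the arm holds its last target. There are 200 camera calls.

## Task

Ready the two plaster-cast trays for carrying to the drying room as one locked stack: take the carry tray (the one with the wooden bar), hook its two rear cleats under the bars in the rear corners of the base tray with the front held up, then lower the front and press it down (its front has a thumb rest) until the sprung catch snaps back over it and all four corner feet are fully home. Keep the flat cast in the carry tray, do not shove the base tray along the bench, leave the bottle, pot and beaker alone, and let go.

Things in the scene. Friction and masses are not known exactly. Their poses are not given: they have to be found in the camera images.
- base_tray: Base tray, grey plastic, open top, 150 (x) x 190 (y) mm, rim 59.5 mm high, walls 5 mm thick, about 2 kg, loose on the bench, two plaster casts in it. Origin: centre of its underside. -x is its FRONT (black catch), +x its REAR, z up. Each inner corner has a solid seat, top at z = 46 mm (13.5 mm below the rim); inner wall faces at x = +-70, y = +-90 mm.
- base_window_left (a point): Middle of the outer mouth of the window in the base tray's rear wall at its +y corner: x = 75, y = 77, z = 49.8 mm from the tray's origin, same axes. The window is 20 mm wide in y, z 46 (level with the corner seats) to 53.5 mm; a bar closes it above (z 53.5 to 59.5 mm, as thick as the wall: x 70 to 75 mm).
- base_window_right (a point): The same at the -y corner (y = -77 mm).
- base_catch (a joint): Black sprung catch, 36 mm wide, hinged outside the middle of the base tray's front wall at x = -85, z = 24 mm. Rad: 0 = shut (sprung to it), grows as its top is pushed outward (towards -x of the tray), stop at 0.3; about 0.1 lets the strike pass. Pressing past it takes about 7 to 14 N at the thumb rest; the tray's weight alone is not enough.
- catch_nose (a point): Tip of the catch's nose, which points inward (+x of the base tray): shut, at x = -76.5, z = 71.5 mm (underside of the nose) from the base tray's origin. Above the nose a steep ramp (67 degrees) leans outward up to x = -83, z = 89.5 mm: the carry tray's strike, coming down on it, pushes the catch outward. Top of the catch, with its tab: 97 mm.
- carry_tray: Carry tray, grey plastic, wooden carrying bar, 150 (x) x 190 (y) mm, about 0.45 kg, a flat cast loose in it. Origin: centre, level with the underside of its feet. -x its FRONT (thumb rest, strike), +x its REAR (cleats), z up. Seated: origin 46 mm above the base tray's, axes alike. Underside of its floor at z = 15, floor 19, rims 53 mm. Feet 22 x 22 x 15 mm, outer faces at x = +-68.5, y = +-88 mm.
- carry_handle (a point): Centre of the wooden carrying bar, x = y = 0, 82 mm above the carry tray's origin, same axes. The bar runs along y, 94 mm free between its brackets, 18 mm thick in x, 22 mm high (z 71 to 93 mm), flat faces to +-x.
- carry_thumb_rest (a point): Middle of the top of the ribbed thumb rest, a flat ledge 26 (x) x 70 (y) mm inside the front wall of the carry tray: x = -62, y = 0, z = 53 mm from its origin (99 mm above the base tray's origin when seated).
- carry_strike (a point): Middle of the outer edge of the strike, a ledge 40 mm wide on the middle of the carry tray's front wall: x = -81, y = 0, z = 20 mm. Ledge z 16 to 24 mm, lower edge rounded. Seated, its top is 1.5 mm below the underside of the catch's nose.
- carry_cleat_left (a point): Tip of the carry tray's rear cleat at +y (x = 80, y = 77, z = 2.75 mm): a tongue 14 mm wide, 4.5 mm thick (z 0.5 to 5 mm), standing 11.75 mm out of the rear face of the foot. The tray cannot go straight down: cleats land on the bars. Tilt it 8 to 15 degrees about its y, rear low and front up, put the cleats into the windows, push rearward until the feet touch, swing the front down.
- carry_cleat_right (a point): The same at -y (y = -77 mm). The feet have 1.5 mm (x) and 2 mm (y) of play a side in the base tray; their lower edges are rounded by 4 mm.
- cast_flat: Flat white plaster cast, 63 x 63 x 15 mm, about 70 g, lying loose in the rear half of the carry tray. Origin: centre of its underside.
- hardener_bottle: Bystander: white bottle with a red cap, 60 mm in diameter, 134 mm high, standing behind the trays. Origin: centre of its underside.
- blue_pot: Bystander: blue-grey pot with a pale lid, 55 mm in diameter, 64 mm high. Origin: centre of its underside.
- cup: Bystander: pale plastic beaker, 81 mm in diameter, 92 mm high. Origin: centre of its underside.
Not all that is in view belongs to the job. Leave any orange look-alike of the carry_tray alone.

How it is judged:
On the way, in this order (a step that is already met when the one before it is completed fails the run):
1. the carry tray is lifted off the bench (height (world z) of carry_tray above 0.05 m), for 0.2 s.
2. both rear cleats are in the rear windows of the base tray, under the bars (x of each of carry_cleat_left, carry_cleat_right in the frame of base_tray above 0.0735 m and z of carry_cleat_left in the frame of base_tray between 0.044 and 0.0535 m and z of carry_cleat_right in the frame of base_tray between 0.044 and 0.0535 m), for 0.1 s.
At the end, for the whole second after the job is handed in: The carry tray is home on the base tray (4 mm sideways, 3 mm in height, front and rear), both cleats under the rear bars, the catch shut over the strike (under 0.05 rad), all at rest; the base tray stands level on the bench and the flat cast is still in the carry tray (x of carry_tray in the frame of base_tray between -0.004 and 0.004 m and y of carry_tray in the frame of base_tray between -0.004 and 0.004 m and z of carry_tray in the frame of base_tray between 0.043 and 0.049 m and z of carry_thumb_rest in the frame of base_tray between 0.096 and 0.102 m and x of each of carry_cleat_left, carry_cleat_right in the frame of base_tray above 0.075 m and z of carry_cleat_left in the frame of base_tray between 0.044 and 0.0535 m and z of carry_cleat_right in the frame of base_tray between 0.044 and 0.0535 m and value of joint base_catch below 0.05 rad and linear speed of carry_tray below 0.02 m/s and angular speed of carry_tray below 0.1 rad/s and height (world z) of base_tray below 0.01 m and angle between base_tray's own z axis and vertical below 0.05 rad and x of cast_flat in the frame of carry_tray between -0.072 and 0.072 m and y of cast_flat in the frame of carry_tray between -0.092 and 0.092 m and z of cast_flat in the frame of carry_tray between 0.01 and 0.04 m); the robot touches nothing.
It fails at once if the base tray is shoved more than 40 mm (distance of base_tray from where it was at the start of the episode above 0.04 m).
It fails at once if a bystander is moved more than 20 mm or tipped (distance of any of hardener_bottle, blue_pot, cup from where it was at the start of the episode above 0.02 m or angle between any of hardener_bottle, blue_pot, cup's own z axis and vertical above 0.3 rad).
It fails at once if the flat cast falls out of the carry tray (x of cast_flat in the frame of carry_tray above 0.09 m or x of cast_flat in the frame of carry_tray below -0.09 m or y of cast_flat in the frame of carry_tray above 0.11 m or y of cast_flat in the frame of carry_tray below -0.11 m).
It also fails if it takes over 51 s, if anything falls off the work surface, if the arm or the gripper's body presses on something with over 40 N, if the wrist force passes 120 N, or if a joint passes its speed limit or range.

## Working session

There is one attempt and no reset: what is moved stays moved. The work goes in short steps, Python scripts to look and compute and a shell command to move; the robot and the scene stay as the last step left them, time stands still between calls to the robot, and variables do not carry over. Pictures are saved under pics/ and viewed, at most 10 in all, crops included, and the job is handed in when it is done.

```bash
mkdir -p pics; cat > h.py <<'E'
import numpy as np, cv2
from station import manip
def K(c):
    p=manip.camera_params(c); f=240/np.tan(np.radians(p["vfov"])/2); return f,p["cx"],p["cy"],np.array(p["extrinsics"])
def back(c,uv,d):
    f,cx,cy,E=K(c); uv=np.atleast_2d(uv); d=np.ravel(d)
    P=np.c_[(uv[:,0]-cx)/f*d,(uv[:,1]-cy)/f*d,d]; return (P-E[:3,3])@E[:3,:3]
def proj(c,P):
    f,cx,cy,E=K(c); P=np.atleast_2d(P)@E[:3,:3].T+E[:3,3]; return np.c_[f*P[:,0]/P[:,2]+cx,f*P[:,1]/P[:,2]+cy]
def ray(c,uv):
    f,cx,cy,E=K(c); R=E[:3,:3]; o=-R.T@E[:3,3]; v=R.T@np.array([(uv[0]-cx)/f,(uv[1]-cy)/f,1]); return o,v/np.linalg.norm(v)
def tri(u1,u2,c1="top",c2="side"):
    o1,a=ray(c1,u1);o2,b=ray(c2,u2); s=np.linalg.lstsq(np.c_[a,-b],o2-o1,rcond=None)[0]
    p,q=o1+s[0]*a,o2+s[1]*b; return (p+q)/2,np.linalg.norm(p-q)
E
python3 - <<'E'
from h import *
np.set_printoptions(precision=4,suppress=True)
for c in("top","side"):
    im,d=manip.read_camera(c); cv2.imwrite(f"pics/{c}0.png",im[...,::-1]); np.save(f"{c}_d.npy",d); np.save(f"{c}_i.npy",im)
    f,cx,cy,E=K(c); print(c,f,cx,cy,-E[:3,:3].T@E[:3,3],E[:3,:3].tolist())
    for t in ["base_tray","carry_tray","carry_handle","carry_thumb_rest","carry_strike","carry_cleat_left","carry_cleat_right","base_window_left","base_window_right","catch_nose","cast_flat","hardener_bottle","blue_pot","cup"]:
        print(t,[(np.round(r["point"],1).tolist(),round(r["confidence"],2)) for r in manip.place_of(t,c)][:3])
print(manip.state())
E
```

```text
top 518.739970337029 313.7740159154708 239.22455051223196 [0.3063 0.0035 1.3674] [[0.010027808105030208, -0.9999400306805399, -0.00440205715656996], [-0.9792341961941103, -0.008928534749120132, -0.2025356024784499], [0.20248415263591274, 0.0063416330574049135, -0.9792650058188959]]
base_tray [([416.1, 248.9], 0.98)]
carry_tray [([232.1, 236.7], 0.89), ([304.9, 324.2], 0.75)]
carry_handle [([306.4, 323.8], 0.86), ([225.5, 230.2], 0.8)]
carry_thumb_rest [([331.6, 310.5], 0.97), ([224.1, 254.5], 0.72), ([425.1, 269.5], 0.21)]
carry_strike [([224.2, 261.0], 0.83), ([335.7, 302.3], 0.78)]
carry_cleat_left [([207.2, 204.3], 0.62), ([303.1, 364.5], 0.6)]
carry_cleat_right [([261.6, 316.3], 0.81), ([260.2, 213.4], 0.61), ([414.6, 250.8], 0.45)]
base_window_left [([383.5, 223.1], 0.63)]
base_window_right [([445.4, 216.1], 0.93)]
catch_nose [([427.8, 270.8], 0.44), ([228.8, 221.6], 0.22)]
cast_flat [([224.9, 223.9], 0.79)]
hardener_bottle [([412.5, 178.9], 0.96)]
blue_pot [([333.6, 172.2], 0.65)]
cup [([248.9, 171.6], 0.92), ([225.9, 263.0], 0.5)]
side 597.7641421171277 307.0982930426983 235.1
[... 834 characters left out ...]
h_nose [([368.9, 157.5], 0.54)]
cast_flat [([268.9, 321.4], 0.7)]
hardener_bottle [([259.0, 173.0], 0.71)]
blue_pot [([232.8, 225.3], 0.61)]
cup [([204.9, 296.7], 0.95), ([335.0, 179.0], 0.48)]
{'time': 1.5, 'q': array([-1.4037,  0.0911,  1.2307,  0.    ,  1.8198, -0.0567]), 'joint_velocities': array([ 0.0004, -0.0007, -0.    , -0.0001, -0.0009, -0.0002]), 'joint_torque': array([ -0.0002, -44.6184, -40.65  ,   0.0697,   0.0196,  -0.    ]), 'ee_pos': array([ 0.1331, -0.5851,  0.2226]), 'orientation': array([ 0.9937,  0.1117,  0.    , -0.    ]), 'force': array([ 0.9474, -0.0453,  0.1898]), 'wrist_torque': array([-0.0178, -0.008 ,  0.0472]), 'grasp_force': 0.0, 'grip_width': 1.0014862698130307}
```

View pics/top0.png

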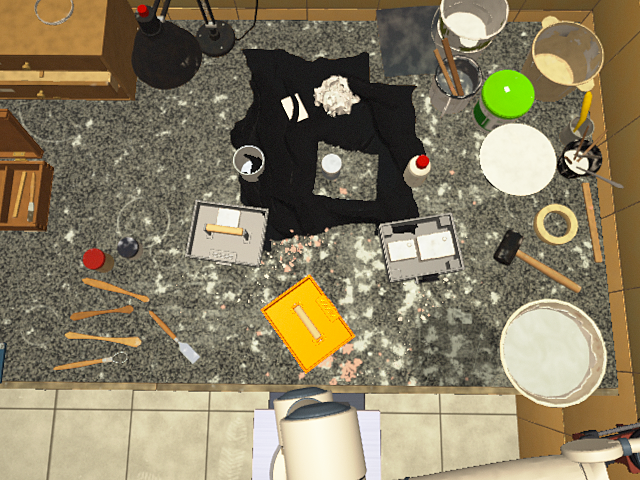

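View pics/side0.png

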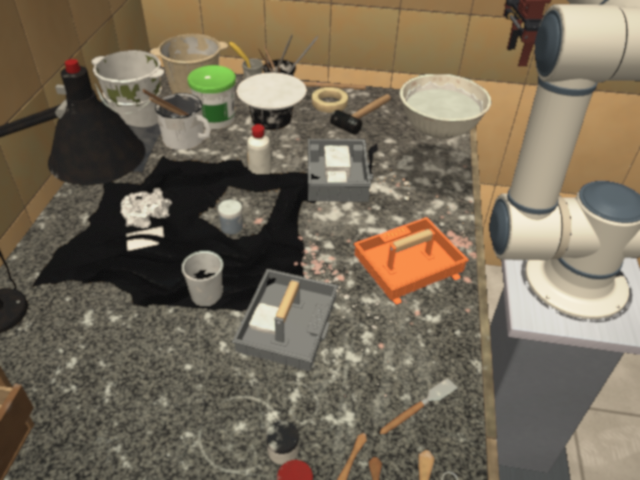

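Top view: the two candidates for carry_tray are the grey tray at (228,233) (side (285,315)) and the orange one at (307,323) (side (410,258)). The grey tray matches the description: it is grey plastic with a wooden bar and a white cast. The base tray is at (420,248), with its catch at (428,275). I'll measure both trays and confirm with one crop.

```bash
python3 - <<'E'
from h import *
np.set_printoptions(precision=4,suppress=True)
for c in("top","side"):
    d=np.load(f"{c}_d.npy"); im=np.load(f"{c}_i.npy")
    hue=cv2.cvtColor(im,cv2.COLOR_RGB2HSV)
    for t,hz in (("base_tray",.0595),("carry_tray",.053)):
        for r in manip.regions_of(t,c):
            m=cv2.dilate(r["region"].astype(np.uint8),np.ones((5,5)))>0
            sat=np.median(hue[...,1][r["region"]])
            v,u=np.nonzero(m&(d>0)); P=back(c,np.c_[u,v],d[v,u])
            h=np.histogram(P[:,2],bins=np.arange(-.01,.13,.01))[0]
            Q=P[abs(P[:,2]-hz)<.007]
            if len(Q)<50: print(c,t,"few",r["bbox"]);continue
            # drop isolated
            (cx,cy),(w,l),a=cv2.minAreaRect((Q[:,:2]*1000).astype(np.float32))
            print(c,t,round(r["confidence"],2),"sat",sat,np.round(r["bbox"]),"ctr",cx,cy,"wl",w,l,"ang",a,h,np.median(Q[:,2]))
pt=dict(top=dict(h=(225.5,230.2),t=(224.1,254.5),s=(224.2,261),bl=(383.5,223.1),br=(445.4,216.1),bt=(412.5,178.9)),side=dict(h=(285.1,303.4),t=(319.1,320.3),s=(325.4,327),bl=(308.1,177.6),br=(310.5,143.7),bt=(259,173)))
for k in pt["top"]: print(k,tri(pt["top"][k],pt["side"][k]))
a=cv2.resize(np.load("top_i.npy")[190:280,175:275],None,fx=4,fy=4,interpolation=2)
b=cv2.resize(np.load("top_i.npy")[200:290,370:470],None,fx=4,fy=4,interpolation=2)
cv2.imwrite("pics/crop.png",np.hstack([a,b])[...,::-1])
E
```

```text
top base_tray 0.83 sat 32.0 [379. 213. 469. 286.] ctr 555.7280883789062 -264.6092834472656 wl 163.36886596679688 195.88490295410156 ang 10.210952758789062 [ 503 1358  267  247  300  571  628   96   16   35   43   12    0    0] 0.056801321359204904
top carry_tray 0.78 sat 34.0 [185. 202. 267. 268.] ctr 594.5283203125 239.59092712402344 wl 196.09986877441406 154.6754150390625 ang 82.83953857421875 [ 357  214 2020  678  253  475  499    7   24  159  156    0    0    0] 0.050677284896612315
top carry_tray 0.7 sat 6.0 [320. 152. 340. 181.] ctr 781.7463989257812 -32.19499206542969 wl 53.29627227783203 52.422767639160156 ang 40.2191276550293 [189  73  26  21  20  12 121 215   0   0   0   0   0   0] 0.058321569737610636
top carry_tray 0.63 sat 255.0 [259. 275. 350. 370.] ctr 364.76690673828125 26.84300994873047 wl 194.9830780029297 154.0461883544922 ang 36.80973434448242 [ 611  268 2759  692   62  396  556    0    3  158  167    0    0    0] 0.050871176450276785
side base_tray 0.96 sat 21.0 [309. 141. 376. 205.] ctr 554.939697265625 -263.8822937011719 wl 160.72006225585938 206.49937438964844
[... 573 characters left out ...]
5117528537150946
side carry_tray 0.65 sat 180.0 [356. 223. 468. 308.] ctr 363.5902099609375 26.346656799316406 wl 198.22012329101562 158.40499877929688 ang 36.78288269042969 [ 521  299 1938  953  647  730  741   37  110  212  210    0    0    0] 0.05090293303662919
h (array([0.597 , 0.2381, 0.0727]), np.float64(0.0030213123608922735))
t (array([0.5337, 0.2441, 0.0446]), np.float64(0.0069832788805761145))
s (array([0.5199, 0.246 , 0.0287]), np.float64(0.00567728741760375))
bl (array([ 0.6202, -0.1672,  0.0672]), np.float64(0.002066504936860654))
br (array([ 0.6423, -0.3306,  0.0533]), np.float64(0.0007763700724317166))
bt (array([ 0.7662, -0.2598, -0.0088]), np.float64(0.0038793314062811487))
```

View pics/crop.png

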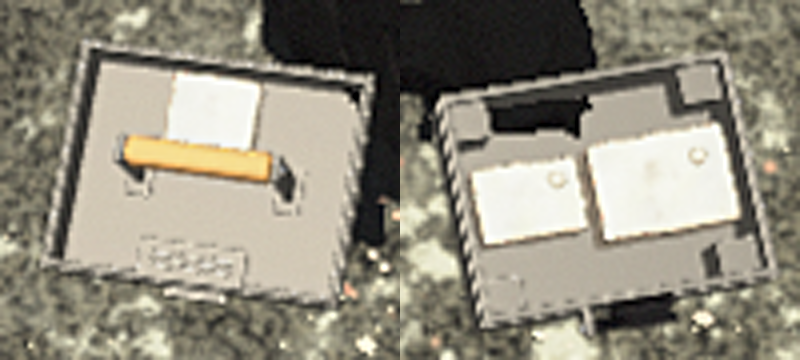

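The crop shows the grey tray, with its wooden bar at about (224,230), the cast to the rear and the thumb rest towards the robot: this is the carry tray. The base tray on the right has its catch at (430,278), also towards the robot. Next I'll fit the rims robustly.

```bash
cat >> h.py <<'E'
from scipy.optimize import least_squares
def fit(c,d,guess,hz,tol=.004):
    v,u=np.nonzero(d>0); P=back(c,np.c_[u,v],d[v,u])
    def loc(p,P): 
        k,s=np.cos(p[2]),np.sin(p[2]); D=P[:,:2]-p[:2]; return D@np.array([[k,-s],[s,k]])
    Q=P[(abs(P[:,2]-hz)<tol)]; L=loc(guess,Q); Q=Q[(abs(L[:,0])<.085)&(abs(L[:,1])<.108)&((abs(L[:,0])>.06)|(abs(L[:,1])>.08))]
    def res(p):
        L=loc(p,Q); a=abs(L)-[.0725,.0925]; out=np.maximum(a,0)
        return np.where((a>0).any(1),np.hypot(*out.T),np.minimum(-a[:,0],-a[:,1])*1)
    r=least_squares(res,guess,loss="soft_l1",f_scale=.002,x_scale=[.01,.01,.1]); return r.x,len(Q),np.median(abs(res(r.x))),np.median(Q[:,2])
E
python3 - <<'E'
from h import *
np.set_printoptions(precision=4,suppress=True)
for c in("top","side"):
    d=np.load(f"{c}_d.npy")
    for n,g,hz in(("base",[.558,-.264,.178],.0595),("carry",[.594,.24,-.125],.053)):
        print(c,n,*fit(c,d,g,hz))
    v,u=np.nonzero(d>0);P=back(c,np.c_[u,v],d[v,u])
    B=P[(abs(P[:,2]-.09)<.008)&(np.hypot(P[:,0]-.594,P[:,1]-.24)<.07)]
    print("bar",B.mean(0),cv2.minAreaRect((B[:,:2]*1000).astype(np.float32)))
E
```

```text
top base [ 0.5613 -0.2633  0.1765] 445 0.0014459169444265008 0.057871364485558276
top carry [ 0.5952  0.2391 -0.128 ] 514 0.0019011108397479354 0.05134799911654059
bar [0.5937 0.2384 0.0899] ((594.6643676757812, 239.8949737548828), (108.82351684570312, 19.663171768188477), 83.09932708740234)
side base [ 0.5602 -0.2617  0.1733] 375 0.00154095225259962 0.05801168762879228
side carry [ 0.5945  0.2409 -0.1241] 991 0.0020073300176820796 0.05167411247255458
bar [0.593  0.2459 0.0906] ((593.2310180664062, 240.6486053466797), (109.10553741455078, 18.927555084228516), 82.97709655761719)
```

```bash
cat > to.py <<'E'
import sys,numpy as np
from scipy.spatial.transform import Rotation as R
from station import manip
np.set_printoptions(precision=4,suppress=True)
s=manip.state(); r=R.from_quat(s["orientation"]).as_matrix()
y=np.degrees(np.arctan2(r[1,1],r[0,1]))
print("t",round(s["time"],2),"pos",s["ee_pos"],"toolY",round(y,2),"tilt z",r[:,2],"F",s["force"],"w",s["grip_width"]*.0878,s["grasp_force"])
a=[float(v) for v in sys.argv[1:]]
for i in range(0,len(a),4):
    x=np.array(a[i:i+3]); print("->",r.T@(x-s["ee_pos"]),"spin",round(-((a[i+3]-y+180)%360-180),2))
E
python3 to.py .594 .24 .2 -7.2 .5945 .24 .063 -7.2; python3 -m crank '[{"tx":0.06,"spin":-10},{"tx":0.06,"spin":-10}]' 20; python3 to.py .594 .24 .2 -7.2
```

```text
t 1.7 pos [ 0.1332 -0.5851  0.2226] toolY -77.18 tilt z [ 0. -0. -1.] F [0.1125 0.5193 0.3204] w 0.08774564114450797 0.0
-> [ 0.6324 -0.7022  0.0226] spin -69.98
-> [ 0.6329 -0.7021  0.1596] spin -69.98
t 1.7 pos [ 0.1332 -0.5851  0.2226] toolY -77.18 tilt z [ 0. -0. -1.] F [0.1125 0.5193 0.3204] w 0.08774564114450797 0.0
-> [ 0.6324 -0.7022  0.0226] spin -69.98$[0]: bad value
```

```bash
python3 -m crank '[{"tx":0.042,"ty":-0.047,"tz":0,"spin":-10,"claw":0.0878},{"tx":0.084,"ty":-0.094,"tz":0,"spin":-20,"claw":0.0878}]' 20; python3 to.py .594 .24 .2 -7.2
```

```text
time: 1.95
ee_pos: [0.194, -0.4746, 0.2219]
orientation: [0.959, 0.285, 0.0, -0.001]
force: [1.2, 0.2, 0.9]
grip_width: 0.997
grasp_force: 0.0
t 1.95 pos [ 0.194  -0.4746  0.2219] toolY -56.93 tilt z [-0.      0.0013 -1.    ] F [1.1782 0.1903 0.8735] w 0.08752787030582646 0.0
-> [ 0.7251 -0.3806  0.0228] spin -49.73
```

```bash
python3 -m crank '[{"tx":0.053,"ty":-0.028,"tz":0,"spin":-10,"claw":0.0878},{"tx":0.106,"ty":-0.056,"tz":0,"spin":-20,"claw":0.0878},{"tx":0.16,"ty":-0.084,"tz":0,"spin":-30,"claw":0.0878},{"tx":0.212,"ty":-0.111,"tz":0,"spin":-40,"claw":0.0878},{"tx":0.265,"ty":-0.139,"tz":0,"spin":-49.7,"claw":0.0878}]'; python3 to.py .5945 .24 .18 -7.2
```

```text
time: 2.58
ee_pos: [0.3416, -0.2135, 0.2229]
orientation: [0.75, 0.661, 0.0, 0.001]
force: [1.7, 0.3, -0.5]
grip_width: 1.0
grasp_force: 0.0
t 2.58 pos [ 0.3416 -0.2135  0.2229] toolY -7.18 tilt z [ 0.001  -0.0007 -1.    ] F [ 1.6558  0.2854 -0.5216] w 0.08783498830597863 0.0
-> [0.4816 0.1942 0.0429] spin 0.02
```

```bash
python3 -m crank '[{"tx":0.055,"ty":0.022,"tz":0,"spin":0,"claw":0.0878},{"tx":0.11,"ty":0.044,"tz":0,"spin":0,"claw":0.0878},{"tx":0.165,"ty":0.066,"tz":0,"spin":0,"claw":0.0878},{"tx":0.22,"ty":0.088,"tz":0.0,"spin":0,"claw":0.0878},{"tx":0.275,"ty":0.11,"tz":0.02,"spin":0,"claw":0.0878}]'; python3 to.py .5945 .24 .15 -7.2
```

```text
time: 3.2
ee_pos: [0.4874, 0.0451, 0.2044]
orientation: [0.752, 0.66, 0.002, 0.002]
force: [1.1, -0.3, 1.2]
grip_width: 0.998
grasp_force: 0.0
t 3.2 pos [0.4874 0.0451 0.2044] toolY -7.46 tilt z [ 0.0045 -0.0001 -1.    ] F [ 1.1152 -0.3138  1.1978] w 0.0876612018742564 0.0
-> [0.2071 0.0807 0.0549] spin -0.26
```

```bash
python3 -m crank '[{"tx":0.055,"ty":0.022,"tz":0.01,"spin":0,"claw":0.0878},{"tx":0.11,"ty":0.044,"tz":0.015,"spin":0,"claw":0.0878},{"tx":0.165,"ty":0.066,"tz":0.02,"spin":0,"claw":0.0878},{"tx":0.206,"ty":0.084,"tz":0.02,"spin":0,"claw":0.0878},{"tx":0.206,"ty":0.084,"tz":0.02,"spin":0,"claw":0.0878}]'; python3 to.py .5945 .24 .063 -7.2
```

```text
time: 3.82
ee_pos: [0.5961, 0.2388, 0.1803]
orientation: [0.751, 0.661, -0.001, -0.001]
force: [-0.2, -0.8, -0.6]
grip_width: 1.003
grasp_force: 0.0
t 3.83 pos [0.5961 0.2388 0.1803] toolY -7.29 tilt z [-0.003  -0.0006 -1.    ] F [-0.2104 -0.7874 -0.5936] w 0.08804740970010173 0.0
-> [ 0.0011 -0.0014  0.1173] spin -0.09
```

```bash
python3 -m crank '[{"tx":0.001,"ty":-0.001,"tz":0.04,"spin":0,"claw":0.0878},{"tx":0.001,"ty":-0.001,"tz":0.08,"spin":0,"claw":0.0878},{"tx":0.001,"ty":-0.001,"tz":0.105,"spin":0,"claw":0.0878},{"tx":0.001,"ty":-0.001,"tz":0.117,"spin":0,"claw":0.0878},{"tx":0.001,"ty":-0.001,"tz":0.117,"spin":0,"claw":0.05}]' 25 && python3 -m crank '[{"tx":0,"ty":0,"tz":0,"spin":0,"claw":0.01},{"tx":0,"ty":0,"tz":0,"spin":0,"claw":0.01},{"tx":0,"ty":0,"tz":0,"spin":0,"claw":0.01},{"tx":0,"ty":0,"tz":0,"spin":0,"claw":0.01}]' 25; python3 to.py .5945 .24 .063 -7.2
```

```text
time: 4.45
ee_pos: [0.5948, 0.2368, 0.0656]
orientation: [0.752, 0.659, -0.0, -0.0]
force: [-0.4, 0.1, 1.0]
grip_width: 0.924
grasp_force: 0.0
time: 4.95
ee_pos: [0.5952, 0.2376, 0.066]
orientation: [0.752, 0.66, 0.0, 0.0]
force: [0.7, -0.5, 0.3]
grip_width: 0.466
grasp_force: 0.0
t 4.95 pos [0.5952 0.2376 0.066 ] toolY -7.47 tilt z [ 0.0005  0.0002 -1.    ] F [ 0.7137 -0.4844  0.2873] w 0.04093538076613658 0.0
-> [ 0.0023 -0.001   0.003 ] spin -0.27
```

```bash
python3 -m crank '[{"tx":0.001,"ty":0,"tz":0.002,"spin":0,"claw":0.01},{"tx":0.001,"ty":0,"tz":0.002,"spin":0,"claw":0.01},{"tx":0.001,"ty":0,"tz":0.002,"spin":0,"claw":0.01},{"tx":0.001,"ty":0,"tz":0.002,"spin":0,"claw":0.01},{"tx":0.001,"ty":0,"tz":0.002,"spin":0,"claw":0.01}]' 25; python3 to.py .5945 .24 .063 -7.2
```

```text
time: 5.58
ee_pos: [0.5951, 0.2386, 0.0633]
orientation: [0.752, 0.66, -0.0, -0.0]
force: [-0.1, 0.7, -1.8]
grip_width: 0.204
grasp_force: 25.0
t 5.58 pos [0.5951 0.2386 0.0633] toolY -7.47 tilt z [-0.0006 -0.     -1.    ] F [-0.1144  0.7299 -1.7565] w 0.017897035011930264 24.990515112876892
-> [ 0.0014 -0.0007  0.0003] spin -0.27
```

```bash
python3 -m crank '[{"tx":0,"ty":0,"tz":-0.02,"spin":0,"claw":0.01},{"tx":0,"ty":0,"tz":-0.05,"spin":0,"claw":0.01},{"tx":0,"ty":0,"tz":-0.085,"spin":0,"claw":0.01},{"tx":0,"ty":0,"tz":-0.12,"spin":0,"claw":0.01},{"tx":0,"ty":0,"tz":-0.13,"spin":0,"claw":0.01}]' 25; python3 to.py .549 -.266 .195 10
```

```text
time: 6.2
ee_pos: [0.5962, 0.2388, 0.1977]
orientation: [0.752, 0.659, 0.002, 0.001]
force: [0.5, -0.2, -6.1]
grip_width: 0.204
grasp_force: 25.0
t 6.2 pos [0.5962 0.2388 0.1977] toolY -7.49 tilt z [ 0.0051  0.0017 -1.    ] F [ 0.5087 -0.1966 -6.1081] w 0.017907808212878906 24.990878999233246
-> [-0.5066  0.019   0.0016] spin -17.49
```

```bash
python3 -m crank '[{"tx":-0.015,"ty":0,"tz":0,"spin":-1,"claw":0.01},{"tx":-0.045,"ty":0.002,"tz":0,"spin":-3,"claw":0.01},{"tx":-0.085,"ty":0.004,"tz":0,"spin":-5,"claw":0.01},{"tx":-0.13,"ty":0.006,"tz":0,"spin":-7,"claw":0.01},{"tx":-0.175,"ty":0.008,"tz":0,"spin":-9,"claw":0.01}]' && python3 to.py .549 -.266 .195 10
```

```text
time: 6.82
ee_pos: [0.5796, 0.0626, 0.1922]
orientation: [0.697, 0.717, -0.001, -0.001]
force: [0.9, 0.0, -5.3]
grip_width: 0.202
grasp_force: 25.0
t 6.83 pos [0.5796 0.0626 0.1922] toolY 1.6 tilt z [-0.0022 -0.0003 -1.    ] F [ 0.9308  0.0147 -5.2659] w 0.017736464221662127 24.99202609062195
-> [-0.3276 -0.0398 -0.0026] spin -8.4
```

```bash
python3 -m crank '[{"tx":-0.045,"ty":-0.005,"tz":0,"spin":-2,"claw":0.01},{"tx":-0.09,"ty":-0.01,"tz":0,"spin":-4,"claw":0.01},{"tx":-0.135,"ty":-0.016,"tz":0,"spin":-6,"claw":0.01},{"tx":-0.18,"ty":-0.022,"tz":0,"spin":-8,"claw":0.01},{"tx":-0.22,"ty":-0.027,"tz":0,"spin":-8.4,"claw":0.01}]' && python3 to.py .549 -.266 .195 10
```

```text
time: 7.45
ee_pos: [0.5584, -0.1582, 0.1923]
orientation: [0.643, 0.766, -0.0, -0.001]
force: [0.2, -0.4, -5.3]
grip_width: 0.202
grasp_force: 25.0
t 7.45 pos [ 0.5584 -0.1582  0.1923] toolY 9.92 tilt z [-0.0021  0.0005 -1.    ] F [ 0.1938 -0.4433 -5.3243] w 0.01770328077539139 24.99204933643341
-> [-0.1045 -0.0278 -0.0027] spin -0.08
```

```bash
python3 -m crank '[{"tx":-0.04,"ty":-0.011,"tz":0,"spin":0,"claw":0.01},{"tx":-0.075,"ty":-0.02,"tz":0,"spin":0,"claw":0.01},{"tx":-0.095,"ty":-0.025,"tz":0,"spin":0,"claw":0.01},{"tx":-0.1045,"ty":-0.028,"tz":0,"spin":0,"claw":0.01},{"tx":-0.1045,"ty":-0.028,"tz":0,"spin":0,"claw":0.01}]' && python3 to.py .549 -.266 .195 10; python3 - <<'E'
from h import *
np.set_printoptions(precision=4,suppress=True)
p=manip.state()["ee_pos"]; o=[]
for c in("top","side"):
    im,d=manip.read_camera(c); o.append(im); np.save(f"{c}_d.npy",d)
    print(c,*fit(c,d,[p[0],p[1],.175],p[2]-.01,.006))
a=cv2.resize(o[0][180:300,350:490],None,fx=3,fy=3); b=cv2.resize(o[1][80:220,270:400],None,fx=3,fy=3)
b=cv2.resize(b,(int(b.shape[1]*360/b.shape[0]),360)); cv2.imwrite("pics/hover.png",np.hstack([a,b])[...,::-1])
E
```

```text
time: 8.07
ee_pos: [0.5497, -0.2641, 0.1933]
orientation: [0.643, 0.766, 0.0, -0.0]
force: [-0.5, 0.9, -4.6]
grip_width: 0.204
grasp_force: 25.0
t 8.07 pos [ 0.5497 -0.2641  0.1933] toolY 9.92 tilt z [-0.0005  0.0008 -1.    ] F [-0.5477  0.8826 -4.6399] w 0.01792210912139694 24.994025230407715
-> [-0.0017 -0.001  -0.0017] spin -0.08
top [ 0.5502 -0.2615  0.1777] 398 0.0020227308794714266 0.18080340578197646
side [ 0.5489 -0.2598  0.1773] 610 0.0023813851087465046 0.1811525148130656
```

View pics/hover.png

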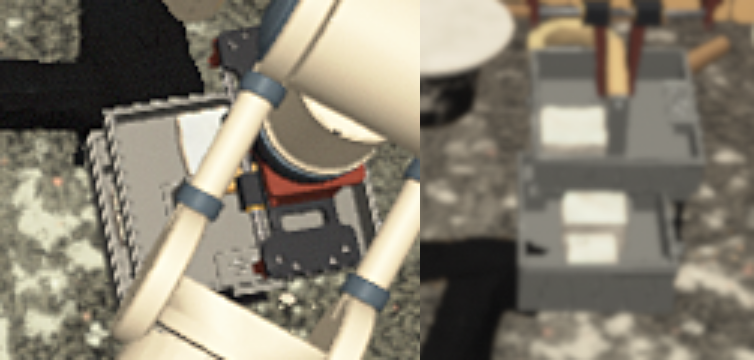

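```bash
python3 -m crank '[{"tx":-0.0025,"ty":0,"tz":0.012,"spin":0,"claw":0.01},{"tx":-0.0025,"ty":0,"tz":0.026,"spin":0,"claw":0.01},{"tx":-0.0025,"ty":0,"tz":0.036,"spin":0,"claw":0.01},{"tx":-0.0025,"ty":0,"tz":0.04,"spin":0,"claw":0.01},{"tx":-0.0025,"ty":0,"tz":0.04,"spin":0,"claw":0.01}]' 16; python3 to.py; for i in 1; do python3 -m crank '[{"tx":0,"ty":0,"tz":0.004,"spin":0,"claw":0.01},{"tx":0,"ty":0,"tz":0.008,"spin":0,"claw":0.01},{"tx":0,"ty":0,"tz":0.012,"spin":0,"claw":0.01},{"tx":0,"ty":0,"tz":0.012,"spin":0,"claw":0.01}]'; done; python3 to.py
```

```text
time: 8.8
ee_pos: [0.55, -0.2668, 0.1532]
orientation: [0.643, 0.766, -0.0, -0.0]
force: [0.2, 0.3, -4.9]
grip_width: 0.204
grasp_force: 16.0
t 8.8 pos [ 0.55   -0.2668  0.1532] toolY 9.92 tilt z [-0.0006  0.0004 -1.    ] F [ 0.1611  0.3262 -4.9334] w 0.017939353783195784 15.993891656398773
time: 9.3
ee_pos: [0.5509, -0.2671, 0.1431]
orientation: [0.643, 0.766, 0.0, 0.001]
force: [3.0, -0.2, 1.0]
grip_width: 0.208
grasp_force: 16.0
t 9.3 pos [ 0.5509 -0.2671  0.1431] toolY 9.94 tilt z [ 0.0027 -0.0012 -1.    ] F [ 3.037  -0.219   0.9765] w 0.01830611475438908 16.00032404065132
```

```bash
python3 -m crank '[{"tx":0,"ty":0,"tz":0,"spin":0,"claw":0.01},{"tx":0,"ty":0,"tz":0.003,"spin":0,"claw":0.01},{"tx":0,"ty":0,"tz":0.006,"spin":0,"claw":0.01},{"tx":0,"ty":0,"tz":0.006,"spin":0,"claw":0.01}]' 9; python3 to.py;  python3 - <<'E'
from h import *
a=[]
for c,s in(("top",(slice(190,300),slice(360,490))),("side",(slice(110,220),slice(280,410)))):
    im,d=manip.read_camera(c); a.append(cv2.resize(im[s],(390,330),interpolation=2))
cv2.imwrite("pics/c1.png",np.hstack(a)[...,::-1])
E
```

```text
time: 9.8
ee_pos: [0.55, -0.2668, 0.1351]
orientation: [0.643, 0.766, -0.0, -0.0]
force: [5.2, -0.0, 0.1]
grip_width: 0.229
grasp_force: 9.0
t 9.8 pos [ 0.55   -0.2668  0.1351] toolY 9.93 tilt z [-0.0005  0.0004 -1.    ] F [ 5.2301 -0.0057  0.1088] w 0.02010086136983172 9.001820414559916
```

View pics/c1.png

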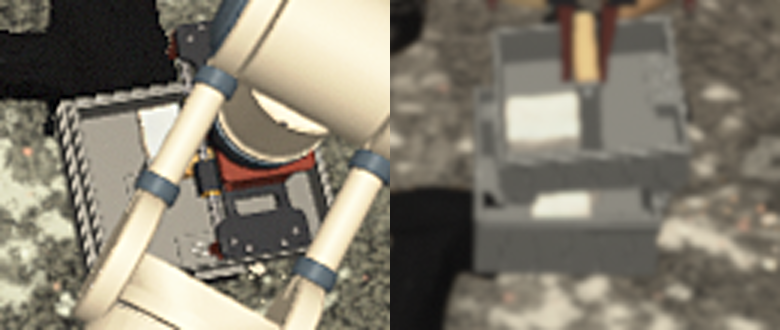

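```bash
python3 -m crank '[{"tx":0,"ty":0.003,"tz":0,"spin":0,"claw":0.01},{"tx":0,"ty":0.006,"tz":0,"spin":0,"claw":0.01},{"tx":0,"ty":0.008,"tz":0.003,"spin":0,"claw":0.01},{"tx":0,"ty":0.01,"tz":0.006,"spin":0,"claw":0.01},{"tx":0,"ty":0.01,"tz":0.006,"spin":0,"claw":0.01}]' 9; python3 to.py; cat > tilt.py <<'E'
from h import *
np.set_printoptions(precision=4,suppress=True)
B=np.array([.5607,-.2625]);k,s=np.cos(.1745),np.sin(.1745)
Rb=np.array([[k,-s],[s,k]])
for c in("side","top"):
    im,d=manip.read_camera(c); v,u=np.nonzero(d>0);P=back(c,np.c_[u,v],d[v,u]); L=np.c_[(P[:,:2]-B)@Rb,P[:,2]]
    # left side rim (y~+92): upper envelope along x
    M=L[(abs(L[:,1]-.093)<.006)&(L[:,2]>.07)&(L[:,2]<.2)]
    e=[(x,M[abs(M[:,0]-x)<.005][:,2].max()) for x in np.arange(-.08,.075,.01) if (abs(M[:,0]-x)<.005).sum()>3]
    if len(e)<4: print(c,"few");continue
    e=np.array(e); p=np.polyfit(e[:,0],e[:,1],1); r=M[:,2]>np.polyval(p,M[:,0])-.008
    print(c,"tilt deg",np.degrees(np.arctan(-p[0])*-1),"rim z at x=0",p[1],"x range",M[r][:,0].min(),M[r][:,0].max(), "resid",np.abs(np.polyval(p,e[:,0])-e[:,1]).max())
E
python3 tilt.py
```

```text
time: 10.52
ee_pos: [0.5598, -0.265, 0.1289]
orientation: [0.643, 0.766, -0.0, -0.001]
force: [2.7, 1.1, 0.5]
grip_width: 0.237
grasp_force: 9.0
t 10.53 pos [ 0.5598 -0.265   0.1289] toolY 9.93 tilt z [-0.0011  0.0005 -1.    ] F [2.7222 1.0556 0.484 ] w 0.02081545178518192 9.001953257247806
side tilt deg -9.992253025596408 rim z at x=0 0.11924543022379351 x range -0.08274491228988103 0.7229168390299815 resid 0.0023391044388420823
top tilt deg -9.432099684114691 rim z at x=0 0.11957579591462619 x range -0.05330329773673979 0.7221030538221642 resid 0.003845892080437091
```

```bash
python3 -m crank '[{"tx":0,"ty":0.001,"tz":0.002,"spin":0,"claw":0.01},{"tx":0,"ty":0.002,"tz":0.004,"spin":0,"claw":0.01},{"tx":0,"ty":0.003,"tz":0.006,"spin":0,"claw":0.01},{"tx":0,"ty":0.003,"tz":0.006,"spin":0,"claw":0.01}]' 9; python3 to.py; python3 tilt.py
```

```text
time: 11.12
ee_pos: [0.5629, -0.2646, 0.1233]
orientation: [0.643, 0.766, -0.0, -0.0]
force: [3.0, 1.2, 0.1]
grip_width: 0.249
grasp_force: 9.0
t 11.12 pos [ 0.5629 -0.2646  0.1233] toolY 9.92 tilt z [-0.0003  0.0002 -1.    ] F [2.99   1.203  0.1345] w 0.021901661418512613 9.001240669749677
side tilt deg -13.355111571233026 rim z at x=0 0.1148027279099423 x range -0.08266831373736605 0.7243000334915637 resid 0.0018281472584004282
top tilt deg -13.34352178214671 rim z at x=0 0.11501829065008448 x range -0.050643486017351795 0.724726494258693 resid 0.0017200467218250054
```

```bash
python3 -m crank '[{"tx":0,"ty":0.002,"tz":0.001,"spin":0,"claw":0.01},{"tx":0,"ty":0.004,"tz":0.001,"spin":0,"claw":0.01},{"tx":0,"ty":0.006,"tz":0.001,"spin":0,"claw":0.01},{"tx":0,"ty":0.008,"tz":0.0015,"spin":0,"claw":0.01},{"tx":0,"ty":0.008,"tz":0.0015,"spin":0,"claw":0.01}]' 6; python3 to.py; python3 tilt.py
```

```text
time: 11.85
ee_pos: [0.5706, -0.2631, 0.1213]
orientation: [0.643, 0.766, -0.0, -0.001]
force: [-0.2, -0.9, -7.7]
grip_width: 0.235
grasp_force: 6.0
t 11.85 pos [ 0.5706 -0.2631  0.1213] toolY 9.93 tilt z [-0.0013  0.0006 -1.    ] F [-0.2167 -0.9432 -7.7201] w 0.020646890119778622 6.0044424422085285
side tilt deg -8.459316414311678 rim z at x=0 0.113944865570751 x range -0.07175989032448217 0.7236752745240878 resid 0.003378596502538661
top tilt deg -7.73609291771833 rim z at x=0 0.11413553807415738 x range -0.04430342532084557 0.7242549618297968 resid 0.0021393368776065347
```

```bash
python3 -m crank '[{"tx":0,"ty":0,"tz":0.002,"spin":0,"claw":0.01},{"tx":0,"ty":0.0,"tz":0.004,"spin":0,"claw":0.01},{"tx":0,"ty":0.001,"tz":0.005,"spin":0,"claw":0.01},{"tx":0,"ty":0.003,"tz":0.005,"spin":0,"claw":0.01},{"tx":0,"ty":0.003,"tz":0.005,"spin":0,"claw":0.01}]' 6; python3 to.py; python3 tilt.py;  python3 - <<'E'
from h import *
a=[]
for c,s in(("top",(slice(190,300),slice(360,490))),("side",(slice(110,220),slice(280,410)))):
    im,d=manip.read_camera(c); a.append(cv2.resize(im[s],(390,330),interpolation=2))
cv2.imwrite("pics/c2.png",np.hstack(a)[...,::-1])
E
```

```text
time: 12.58
ee_pos: [0.5734, -0.2632, 0.1181]
orientation: [0.643, 0.765, -0.0, 0.0]
force: [-4.8, -0.1, -2.3]
grip_width: 0.233
grasp_force: 6.0
t 12.57 pos [ 0.5734 -0.2632  0.1181] toolY 9.9 tilt z [-0.0003 -0.0009 -1.    ] F [-4.7862 -0.0917 -2.2701] w 0.02042546310390692 5.999415126862004
side tilt deg -6.657090557671699 rim z at x=0 0.11078736080526844 x range -0.06983890420404693 0.7224444129125023 resid 0.0017918651823773946
top tilt deg -6.722693387684419 rim z at x=0 0.11054867982438683 x range -0.041926311527874655 0.7219495275401978 resid 0.0033735715618542217
```

View pics/c2.png

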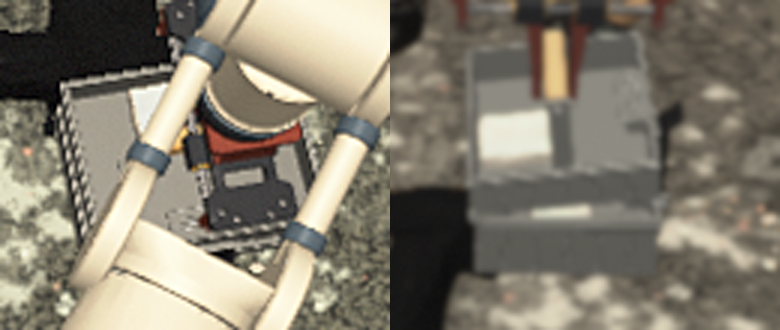

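```bash
python3 -m crank '[{"tx":0,"ty":-0.001,"tz":0.002,"spin":0,"claw":0.01},{"tx":0,"ty":-0.001,"tz":0.003,"spin":0,"claw":0.01},{"tx":0,"ty":-0.001,"tz":0.003,"spin":0,"claw":0.035},{"tx":0,"ty":-0.001,"tz":0.003,"spin":0,"claw":0.035},{"tx":0,"ty":-0.001,"tz":0.003,"spin":0,"claw":0.035}]' 5; python3 to.py; python3 tilt.py
```

```text
time: 13.4
ee_pos: [0.5735, -0.2628, 0.1148]
orientation: [0.643, 0.766, 0.0, 0.001]
force: [-0.3, -0.3, -0.0]
grip_width: 0.397
grasp_force: 0.0
t 13.4 pos [ 0.5735 -0.2628  0.1148] toolY 9.95 tilt z [ 0.0018 -0.0004 -1.    ] F [-0.3053 -0.3209 -0.0395] w 0.03482424145386812 0.0
side tilt deg -5.082517140189852 rim z at x=0 0.10662583397422672 x range -0.07074629980384231 0.7237224877771471 resid 0.0013388476204216765
top tilt deg -5.901840183032491 rim z at x=0 0.10687358155960976 x range -0.040788191643478335 0.7240815070101921 resid 0.002253328988289449
```

```bash
python3 -m crank '[{"tx":0,"ty":0,"tz":0,"spin":0,"claw":0.06},{"tx":0,"ty":0,"tz":0,"spin":0,"claw":0.06},{"tx":0,"ty":0,"tz":-0.03,"spin":0,"claw":0.06},{"tx":0,"ty":0,"tz":-0.06,"spin":0,"claw":0.02},{"tx":0,"ty":0,"tz":-0.08,"spin":0,"claw":0.0}]' 20; python3 - <<'E'
from h import *
np.set_printoptions(precision=4,suppress=True)
B=np.array([.5607,-.2625]);k,s=np.cos(.1745),np.sin(.1745);Rb=np.array([[k,-s],[s,k]])
a=[]
for c,sl in(("top",(slice(190,300),slice(360,490))),("side",(slice(110,220),slice(280,410)))):
    im,d=manip.read_camera(c); a.append(cv2.resize(im[sl],(390,330),interpolation=2))
    v,u=np.nonzero(d>0);P=back(c,np.c_[u,v],d[v,u]); L=np.c_[(P[:,:2]-B)@Rb,P[:,2]]
    M=L[(abs(L[:,0])<.1)&(abs(L[:,1])<.11)&(abs(L[:,2]-(.107-L[:,0]*.096))<.004)]
    print(c,len(M),"x",np.percentile(M[:,0],[1,99]),"y",np.percentile(M[:,1],[1,99]),
      [ (round(x,3),round(float(np.median(M[abs(M[:,0]-x)<.006][:,2])),4)) for x in (-.072,-.04,0,.04,.075) if (abs(M[:,0]-x)<.006).any()])
cv2.imwrite("pics/c3.png",np.hstack(a)[...,::-1])
E
python3 to.py
```

```text
time: 14.12
ee_pos: [0.5731, -0.2631, 0.196]
orientation: [0.643, 0.766, 0.0, 0.001]
force: [0.6, -0.3, -0.9]
grip_width: 0.498
grasp_force: 0.0
top 289 x [-0.0694  0.0816] y [-0.0943  0.0964] [(-0.072, 0.1111), (-0.04, 0.1091), (0, 0.1056), (0.04, 0.1012), (0.075, 0.0975)]
side 456 x [-0.0707  0.0812] y [-0.0963  0.0995] [(-0.072, 0.1115), (-0.04, 0.1092), (0, 0.1054), (0.04, 0.1003), (0.075, 0.0975)]
t 14.22 pos [ 0.5737 -0.2634  0.1973] toolY 9.92 tilt z [ 0.0043 -0.0022 -1.    ] F [ 0.1441 -0.1797  0.3257] w 0.0354373934950796 0.0
```

View pics/c3.png

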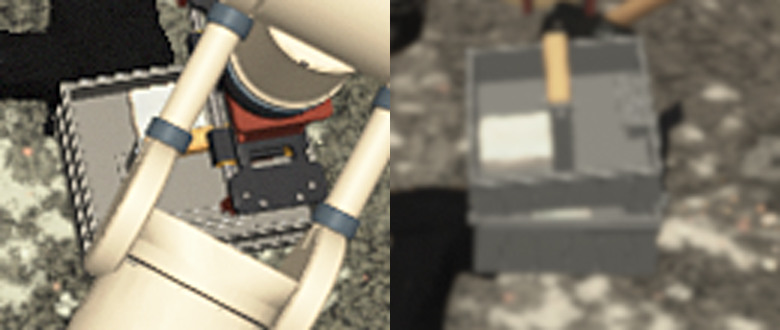

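Rear rim at x≈81 mm and rear height seated: the cleats are hooked and the front is resting on the catch, 12 mm high. Next I'll press the thumb rest.

```bash
python3 to.py .5016 -.2729 .197 10; python3 -m crank '[{"tx":0.002,"ty":-0.02,"tz":0,"spin":0,"claw":0},{"tx":0.002,"ty":-0.05,"tz":0,"spin":0,"claw":0},{"tx":0.002,"ty":-0.0725,"tz":0.0,"spin":0,"claw":0},{"tx":0.002,"ty":-0.0725,"tz":0.03,"spin":0,"claw":0},{"tx":0.002,"ty":-0.0725,"tz":0.06,"spin":0,"claw":0}]' 20; python3 to.py .5016 -.2729 .12 10
```

```text
t 14.22 pos [ 0.5737 -0.2634  0.1973] toolY 9.92 tilt z [ 0.0043 -0.0022 -1.    ] F [ 0.1441 -0.1797  0.3257] w 0.0354373934950796 0.0
-> [ 0.003  -0.0726 -0.    ] spin -0.08
time: 14.85
ee_pos: [0.5005, -0.2734, 0.1323]
orientation: [0.643, 0.765, -0.0, -0.0]
force: [0.1, -0.3, -0.7]
grip_width: 0.005
grasp_force: 0.0
t 14.85 pos [ 0.5005 -0.2734  0.1323] toolY 9.89 tilt z [-0.0005  0.0004 -1.    ] F [ 0.0592 -0.2827 -0.7122] w 0.0004336279183966923 0.0
-> [0.0003 0.0012 0.0123] spin -0.11
```

```bash
python3 -m crank '[{"tx":0,"ty":0.001,"tz":0.015,"spin":0,"claw":0},{"tx":0,"ty":0.001,"tz":0.02,"spin":0,"claw":0},{"tx":0,"ty":0.001,"tz":0.023,"spin":0,"claw":0},{"tx":0,"ty":0.001,"tz":0.026,"spin":0,"claw":0},{"tx":0,"ty":0.001,"tz":0.029,"spin":0,"claw":0}]' 20; python3 to.py;  python3 -m crank '[{"tx":0,"ty":0,"tz":0.002,"spin":0,"claw":0},{"tx":0,"ty":0,"tz":0.004,"spin":0,"claw":0},{"tx":0,"ty":0,"tz":0.006,"spin":0,"claw":0},{"tx":0,"ty":0,"tz":0.006,"spin":0,"claw":0}]'; python3 to.py
```

```text
time: 15.48
ee_pos: [0.5017, -0.2736, 0.1095]
orientation: [0.643, 0.766, -0.0, 0.001]
force: [-10.9, 3.6, 15.4]
grip_width: 0.004
grasp_force: 7.0
t 15.47 pos [ 0.5017 -0.2736  0.1095] toolY 9.91 tilt z [ 0.001 -0.002 -1.   ] F [-10.9409   3.5583  15.3987] w 0.00039004453048088424 6.9875702466015355
time: 15.98
ee_pos: [0.5025, -0.2736, 0.0994]
orientation: [0.643, 0.766, 0.0, 0.001]
force: [-0.2, -1.3, 3.3]
grip_width: 0.005
grasp_force: 1.6
t 15.97 pos [ 0.5025 -0.2736  0.0994] toolY 9.92 tilt z [ 0.0013 -0.0007 -1.    ] F [-0.2249 -1.3381  3.3333] w 0.0004166665519583497 1.5821726169087924
```

```bash
python3 -m crank '[{"tx":0,"ty":0,"tz":0.002,"spin":0,"claw":0},{"tx":0,"ty":0,"tz":0.004,"spin":0,"claw":0},{"tx":0,"ty":0,"tz":0.004,"spin":0,"claw":0}]'; python3 -m crank '[{"tx":0,"ty":0,"tz":-0.02,"spin":0,"claw":0},{"tx":0,"ty":0,"tz":-0.06,"spin":0,"claw":0},{"tx":0,"ty":0,"tz":-0.12,"spin":0,"claw":0},{"tx":0,"ty":0,"tz":-0.16,"spin":0,"claw":0},{"tx":0,"ty":0,"tz":-0.16,"spin":0,"claw":0}]'; python3 -m crank '[{"tx":0.05,"ty":-0.02,"tz":0,"spin":0,"claw":0},{"tx":0.1,"ty":-0.04,"tz":0,"spin":0,"claw":0},{"tx":0.15,"ty":-0.06,"tz":0,"spin":0,"claw":0},{"tx":0.2,"ty":-0.08,"tz":0,"spin":0,"claw":0},{"tx":0.25,"ty":-0.1,"tz":0,"spin":0,"claw":0}]'; python3 - <<'E'
from h import *
np.set_printoptions(precision=4,suppress=True)
B=np.array([.5607,-.2625]);k,s=np.cos(.1745),np.sin(.1745);Rb=np.array([[k,-s],[s,k]])
a=[]
for c,sl in(("top",(slice(190,300),slice(360,490))),("side",(slice(110,220),slice(280,410)))):
    im,d=manip.read_camera(c); a.append(cv2.resize(im[sl],(390,330),interpolation=2))
    print(c,*fit(c,d,[.5607,-.2625,.175],.099,.005))
    v,u=np.nonzero(d>0);P=back(c,np.c_[u,v],d[v,u]); L=np.c_[(P[:,:2]-B)@Rb,P[:,2]]
    M=L[(abs(L[:,0])<.08)&(abs(L[:,1])<.1)&(abs(L[:,2]-.099)<.007)]
    for n,q in(("front",M[M[:,0]<-.068]),("rear",M[M[:,0]>.068]),("L",M[M[:,1]>.088]),("R",M[M[:,1]<-.088])): print(n,len(q),np.median(q[:,2]) if len(q) else 0)
    C=L[(L[:,0]<-.07)&(L[:,0]>-.12)&(abs(L[:,1])<.016)&(L[:,2]>.07)&(L[:,2]<.12)]
    print("catch x,z",np.percentile(C[:,0],[0,10,50]),C[:,2].max())
cv2.imwrite("pics/c4.png",np.hstack(a)[...,::-1])
E
```

```text
time: 16.35
ee_pos: [0.5026, -0.2736, 0.0992]
orientation: [0.643, 0.766, 0.0, 0.002]
force: [-7.1, 2.8, 18.7]
grip_width: 0.007
grasp_force: 9.3
time: 16.98
ee_pos: [0.5033, -0.2738, 0.2598]
orientation: [0.643, 0.766, 0.001, 0.004]
force: [1.3, 0.3, -0.3]
grip_width: 0.004
grasp_force: 0.0
time: 17.6
ee_pos: [0.3592, -0.0428, 0.2534]
orientation: [0.643, 0.766, -0.0, -0.001]
force: [0.6, 0.4, 0.3]
grip_width: 0.006
grasp_force: 0.0
top [ 0.5637 -0.2627  0.1773] 639 0.0018319613457638967 0.09692056469861364
front 199 0.09653990563178311
rear 187 0.09602284953763492
L 156 0.09648360050549454
R 170 0.09572801096888998
catch x,z [-0.0967 -0.0942 -0.0836] 0.10441893370920306
side [ 0.5626 -0.2604  0.1791] 497 0.0020229747473637094 0.0970465446516062
front 130 0.09695868303390755
rear 116 0.09668409259138433
L 188 0.09604216646332292
R 107 0.09590904679558185
catch x,z [-0.0981 -0.0948 -0.0859] 0.10680698680711416
```

View pics/c4.png

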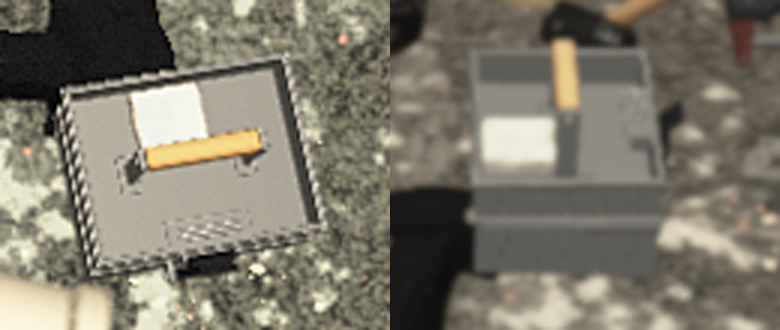

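```bash
python3 - <<'E'
from h import *
a=np.load("top_i.npy"); b,_=manip.read_camera("top"); sa=np.load("side_i.npy"); sb,_=manip.read_camera("side")
g=lambda i:cv2.cvtColor(i,cv2.COLOR_RGB2GRAY)
def dark(i,r): 
    x=g(i)[r[1]:r[3],r[0]:r[2]]<25; v,u=np.nonzero(x); return len(v),np.round([u.mean()+r[0],v.mean()+r[1],u.min()+r[0],u.max()+r[0],v.min()+r[1],v.max()+r[1]],1)
print(dark(a,(412,266,455,288)),dark(b,(412,266,455,288)))
print(dark(sa,(368,138,384,172)),dark(sb,(368,138,384,172)))
o=np.hstack([cv2.resize(x,(200,260),interpolation=2) for x in (a[262:290,415:450],b[262:290,415:450],sa[135:175,358:388],sb[135:175,358:388])])
cv2.imwrite("pics/c5.png",o[...,::-1])
E
```

```text
(36, array([427.2, 277.3, 419. , 438. , 273. , 281. ])) (38, array([426.9, 277.6, 419. , 438. , 274. , 281. ]))<stdin>:5: RuntimeWarning: Mean of empty slice.
  ret = ret.dtype.type(ret / rcount)
Traceback (most recent call last):
ValueError: zero-size array to reduction operation minimum which has no identity
```

The catch sits at the same pixels as when it was shut at the start: (427,277.5), within 0.3 px. The rims are level, and the arm is clear of everything, so I'm handing in.

```bash
python3 -c "
from station import manip
print(manip.job_done())"
```

```text
the job is handed in; nothing more can be done
None
```

The job is handed in, with no verdict returned: by my measurements the carry tray is hooked and latched on the base tray, rims level, catch back at its shut position, flat cast in the tray, bystanders not touched, and the arm clear.

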